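Start the disinfecting box

ROBOT

A 6-joint arm with a two-finger parallel gripper is mounted at the origin on the work surface. World frame = base frame: x ahead of the robot, y to its left, z up, the work surface at z = 0. Lengths are in m, angles in rad, forces in N, time in s.
With the tool pointing down it reaches from about 0.425 to 0.95 m from the base axis. Payload 3.5 kg.
Tool frame: the origin (TCP) lies between the finger pads; the fingertips stand 25 mm ahead of it and the grasp point (between the pads) lies 6 mm ahead of it (ctrl.finger_overhang is the distance from the TCP to the fingertips, in m); x points along the fingers, y is the direction in which the jaws open and shut, and the axes are right-handed (so a half turn about x gives the same grasp; the last joint's range is limited). The gripper opens to 85 mm and grips with 20 to 120 N. Pads are 22 mm wide; open, the fingers measure 114 mm over their backs; the gripper's body (76 mm by 85 mm) begins 54 mm behind the grasp point. The pads swing forward as they close: fully open they stand 13 mm farther back than shut.
Start: joints at [-1.487, 0.286, 1.577, -0, 1.279, -0.15], TCP at [0.156, -0.657, 0.256] pointing down, gripper open.
Joint ranges: [-2.77, 2.77], [-0.9, 2.22], [0.21, 2.48], [-1.53, 4.67], [0.24, 2.81], [-2.84, 2.84]. Speed limits (rad/s): [2.79, 2.79, 3.14, 3.14, 3.14, 3.14].

INTERFACE

Orientations are given as a unit quaternion [x, y, z, w].
In Python, from plant import ctrl gives the robot as it stands.
- The arm moves only by the tool play_rows, never from a script. Its argument "targets" is a list of rows, each an object with "delta_pos": the shift along the world's x, y, z normalised to -1 to 1, where 1 is 1000 mm, a list of three; "delta_rot": the turn, a rotation vector about the world's x, y, z normalised to -1 to 1, where 1 is pi rad, a list of three; "claw": the finger opening in mm, from 0 to 85.4. In form: [{"delta_pos": [tx, ty, tz], "delta_rot": [wx, wy, wz], "claw": claw}, ...]. A call has 1 to 20 rows; each row is the pose to reach, as a shift and turn from the pose measured when the call began, turning the shorter way round; what a row does not reach only later rows make up. A row lasts 1/12 s, in which the tool goes at most 41.7 mm and 7.16 degrees, less where a joint would pass 70% of its speed; a pose out of reach is approached as far as the arm can. A call with a number of a shift or a turn outside -1 to 1 is refused whole. A call with a gripper value outside its range is refused whole. The fingers move at their own pace and stop on an object; "newtons" is the grip in N (left out, the last holds). Time passes only in rows, so rows that repeat a pose let the fingers close. It gives the time, the measured TCP pose, the force and the opening at its end, in the units of the state.
- ctrl.get_state(): the state, without advancing time (a new reading comes with each control period).
- ctrl.read_camera(name): name is "side" or "top"; returns the picture (480x640x3 uint8, blue, green, red); there is no depth.
- ctrl.calibration(name): a dict with "fx", "fy", "cx", "cy" (pixels), "camera_from_world" (4x4, takes a point from world to camera coordinates). Camera axes: x right, y down, z forward; pixel columns grow to the right and rows downward; lengths in m; the calibration is good to about 2 mm. A picture is of the moment at which its call begins. calibration takes no time and is no camera call.
- ctrl.sign_off(): hands the job in, once; it reports no verdict.
The state is a dict: "time": time; "qpos": joint angles; "dq": joint speeds; "joint_efforts": joint torques, N m; "eef_pos": TCP position; "tcp_rot": TCP orientation; "contact_force": force on the tool from outside, world axes, zero at the start; "wrist_torque": the same for the moment, N m; "opening": opening from 0.0 (shut) to 1.0 (fully open).
Only numpy, scipy, OpenCV 4.12 (cv2) and the standard library are available. Lean on these libraries where they do the work, as an engineer would, in place of code of your own. Each camera call takes 0.05 s, during which the arm holds its last target. There are 200 camera calls.

TASK

Start the disinfecting box, pressing with closed fingertips and picking nothing up: first push its raised lid down until it lies flush, then press the white-banded end of the black paddle switch fully down to turn the power on, and then press the green start button all the way down and let it come up again. Leave the red and yellow buttons alone, do not raise the lid, and do not lift or shift the things standing around; finish with the lid shut and the switch on.

Things in the scene. Friction and masses are not known exactly. Their poses are not given: they have to be found in the camera images.
- uvbox: Disinfecting box fixed to the table: white, open-topped, 200 x 200 mm, 85 mm tall without its lid, with instruments inside. Origin: centre of its underside; z up. Its x axis points from its front (a teal strip on the face towards the robot) to its hinge side. The lid's hinge lies along the box's y axis at x = +100 mm, z = 85 mm in this frame.
- lid (a joint): Angle of the box's lid (rad): 0 is shut and flush on the rim, growing as it rises; it starts about 0.3 to 0.6. The lid is a 200 x 200 x 10 mm panel, a blue frame with a clear, solid window, hinged at the box's far side so that its edge nearer the robot is the raised one. The stiff hinge stays wherever it is left; about 1 to 2 N down near the raised edge pushes it shut. Shut, its top is 95 mm above the table.
- lid_edge (a point): Middle of the lid's free edge, on its upper face, 200 mm from the hinge.
- switchbox: Mains switch housing fixed to the table: grey block 100 x 60 x 40 mm, long side along its x axis, at any yaw. Origin: centre of its underside; z up. It carries the paddle, which pivots about the housing's y axis 52 mm above the table; the paddle's white-banded (on) end points along the housing's +x.
- paddle (a joint): Angle of the black paddle switch (rad): 0 is off (white-banded end raised), 0.30 is fully on (white-banded end down). The paddle is a rocker 66 x 36 x 8 mm that stays where it is left; about 3 N on the white-banded end, 20 mm from the pivot, tips it.
- paddle_on (a point): The place to press on the paddle: on its upper face 22 mm from the pivot, on the white-banded end; about 59 mm above the table when off, some 6 mm lower when on.
- console: Control console fixed to the table: white, 110 x 200 x 40 mm tall, with a dark display on its far side. Origin: centre of its underside; z up. Three round push buttons stand in a row along its y axis, 60 mm apart, in any order of colour.
- start_top (a point): Green start button: middle of the top of its cap, 62 mm above the table when up. The cap is 28 mm across and stands 10 mm proud of its grey collar.
- start (a joint): Travel of the green button (m): 0 is up, 0.006 fully down, which takes 4 N; it springs back when let go.
- stop_top (a point): Red stop button, to be left alone: middle of the top of its cap, 62 mm above the table when up. The cap is 28 mm across and stands 10 mm proud of its grey collar.
- stop (a joint): Travel of the red button (m): 0 is up, 0.006 fully down, which takes 4 N; it springs back when let go.
- mode_top (a point): Yellow mode button, to be left alone: middle of the top of its cap, 62 mm above the table when up. The cap is 28 mm across and stands 10 mm proud of its grey collar.
- mode (a joint): Travel of the yellow button (m): 0 is up, 0.006 fully down, which takes 4 N; it springs back when let go.
- jar_a: Loose bystander, not to be moved: among the task's things: clear jar with a yellow cap, 44 mm across, 62 mm tall. Origin: centre of its underside, on the table.
- jar_b: Loose bystander, not to be moved: clear jar with a yellow cap, 44 mm across, 62 mm tall. Origin: centre of its underside, on the table.
- cream: Loose bystander, not to be moved: white cream pot, 52 mm across, 45 mm tall. Origin: centre of its underside, on the table.
- spray: Loose bystander, not to be moved: white spray can with a red cap, 38 mm across, 140 mm tall. Origin: centre of its underside, on the table.
- flask: Loose bystander, not to be moved: white bottle with a blue cap, 72 mm across, 210 mm tall. Origin: centre of its underside, on the table.
- tissue_a: Loose bystander, not to be moved: blue and green tissue pack, 100 x 52 x 26 mm. Origin: centre of its underside, on the table.
- tissue_b: Loose bystander, not to be moved: blue and green tissue pack, 100 x 52 x 26 mm. Origin: centre of its underside, on the table.
There are look-alikes about, which are no part of the job. There is more than one size of the switchbox; the job needs the smallest.

How it is judged:
By the outcome, as a careful person would: the job done as asked, in the order asked, and still so for the second after the job is handed in, with the robot touching nothing.
It also fails if it takes over 53 s, if anything falls off the work surface, if the arm or the gripper's body presses on something with over 40 N, if the wrist force passes 120 N, or if a joint passes its speed limit or range.

## Working session

There is one attempt and no reset: what is moved stays moved. The work goes in short steps, Python scripts to look and compute and a tool call to move; the robot and the scene stay as the last step left them, time stands still between calls to the robot, and variables do not carry over. Pictures are saved under pics/ and viewed, about 8 in all and at most 12, crops included, and the job is handed in when it is done.

Besides the shell and the picture viewer there is one more tool, called after "Emit:" as name(argument=value, ...) on one line, values as JSON. play_rows: Moves the arm, as the interface text tells. Its arguments: {"type":"object","properties":{"targets":{"type":"array"},"newtons":{"type":"number"}},"required":["targets"]}

```bash
mkdir -p pics; cat > h.py <<'E'
import numpy as np, cv2
from plant import ctrl
def ray(n,u,v,z):
    c=ctrl.calibration(n);M=np.array(c["camera_from_world"]);R,t=M[:3,:3],M[:3,3]
    o=-R.T@t;d=R.T@np.array([(u-c["cx"])/c["fx"],(v-c["cy"])/c["fy"],1])
    return o+d*(z-o[2])/d[2]
def proj(n,p):
    c=ctrl.calibration(n);q=(np.array(c["camera_from_world"])@np.r_[p,1])[:3]
    return c["fx"]*q[0]/q[2]+c["cx"],c["fy"]*q[1]/q[2]+c["cy"]
E
python3 - <<'E'
from h import *
for n in("top","side"): cv2.imwrite(f"pics/{n}0.png",ctrl.read_camera(n)); c=ctrl.calibration(n);M=np.array(c["camera_from_world"]);print(n,c["fx"],(-M[:3,:3].T@M[:3,3]).round(3))
print(ctrl.get_state())
E
```

```text
top 489.48744980886573 [0.358 0.041 1.331]
side 459.74835430330904 [ 0.206 -0.54   0.835]
{'time': 0.1, 'qpos': array([-1.48698895e+00,  2.87107062e-01,  1.57806565e+00,  6.35046591e-07,
        1.27857524e+00, -1.49980620e-01]), 'dq': array([-0.00108024, -0.00054428, -0.00218781, -0.00183226, -0.00173494,
       -0.00096158]), 'joint_efforts': array([ 8.18867684e-04, -4.07297516e+01, -2.93698722e+01, -1.33848462e-04,
        3.41598199e-03,  2.98689095e-06]), 'eef_pos': array([ 0.15636845, -0.65607397,  0.25504646]), 'tcp_rot': array([ 0.70230628,  0.08322991, -0.70225543,  0.08170673]), 'contact_force': array([-0.56161562, -0.42776499, -0.23572533]), 'wrist_torque': array([-0.06294152, -0.03696277,  0.00132089]), 'opening': 1.0013271946058737}
```

View pics/top0.png

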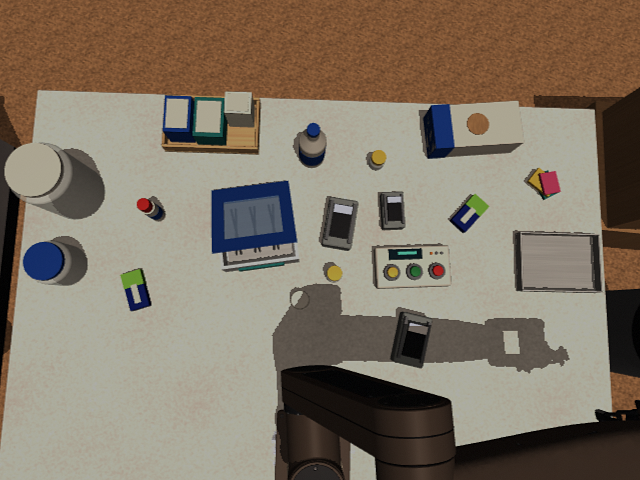

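View pics/side0.png

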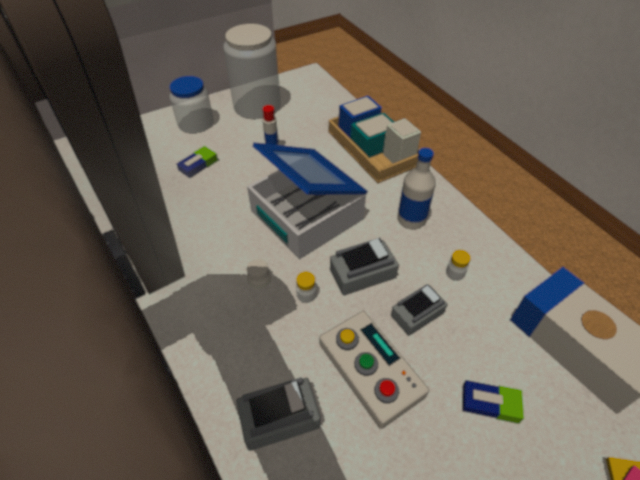

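The top view shows the box with its raised lid near (253,222). There are three switch housings, near (340,222), (392,210) and (412,337); the middle one looks smallest. The console's green button is near (415,271). I'll measure these next.

```bash
python3 - <<'E'
from h import *
a=cv2.imread("pics/top0.png");s=cv2.imread("pics/side0.png")
cv2.imwrite("pics/c1.png",np.vstack([cv2.resize(a[170:300,200:460],(780,390),interpolation=cv2.INTER_CUBIC)]))
def blobs(im,lo,hi,amin=15):
    m=cv2.inRange(cv2.cvtColor(im,cv2.COLOR_BGR2HSV),lo,hi)
    n,_,st,ce=cv2.connectedComponentsWithStats(m)
    return [(ce[i].round(1),st[i]) for i in range(1,n) if st[i,4]>=amin]
for n,im in(("top",a),("side",s)):
    for nm,lo,hi in(("green",(45,90,40),(85,255,255)),("yellow",(18,120,80),(32,255,255)),("red",(172,120,80),(180,255,255))):
        for c,st in blobs(im,lo,hi): print(n,nm,c,st,ray(n,*c,.062).round(3))
# blue lid
m=cv2.inRange(cv2.cvtColor(a,cv2.COLOR_BGR2HSV),(100,150,40),(130,255,255))
for c in cv2.findContours(m,0,2)[0]:
    if cv2.contourArea(c)>1500: print("lid top",cv2.approxPolyDP(c,6,True).reshape(-1,2).tolist())
m=cv2.inRange(cv2.cvtColor(s,cv2.COLOR_BGR2HSV),(100,120,40),(130,255,255))
for c in cv2.findContours(m,0,2)[0]:
    if cv2.contourArea(c)>800: print("lid side",cv2.approxPolyDP(c,5,True).reshape(-1,2).tolist())
# dark housings in the top
g=cv2.cvtColor(a,cv2.COLOR_BGR2HSV)
m=cv2.inRange(g[170:380,300:440],(0,0,0),(180,120,110))
for c in cv2.findContours(m,0,2)[0]:
    if cv2.contourArea(c)>200: 
        print("house",cv2.minAreaRect(c+np.array([300,170])))
E
```

```text
top green [406.8 252.5] [397 251  20   4  72] [ 0.511 -0.235  0.062]
top green [415. 271.] [410 266  11  11  88] [ 0.463 -0.257  0.062]
top yellow [245.3 129.6] [236 129  19   3  39] [0.833 0.201 0.062]
top yellow [240.7 137.9] [227 137  28   3  63] [0.809 0.212 0.062]
top yellow [240.1 142.5] [226 141  29   4 108] [0.796 0.213 0.062]
top yellow [378.3 156.6] [371 150  15  14 165] [ 0.769 -0.159  0.062]
top yellow [536.1 178.7] [528 168  17  24 161] [ 0.721 -0.588  0.062]
top yellow [334.  272.8] [327 265  15  16 184] [ 0.453 -0.045  0.062]
top yellow [392.4 271.8] [387 267  11  11  88] [ 0.459 -0.197  0.062]
top red [549.6 182.5] [540 171  20  24 341] [ 0.712 -0.625  0.062]
side green [382.6 344.4] [373 333  20  23 149] [ 0.504 -0.247  0.062]
side green [366.1 360.8] [359 354  15  15 177] [ 0.46  -0.259  0.062]
side yellow [335.1 128.5] [330 119  15  20  91] [0.767 0.36  0.062]
side yellow [377.8 161.2] [339 137  78  44 627] [0.79  0.186 0.062]
side yellow [366.7 167.1] [364 165   6   6  15] [0.753 0.181 0.062]
side yellow [460.3 258.2] [452 250  18  18 262] [ 0.763 -0.164  0.062]
side yellow [305.4 280.3] [296 271  19  19 283] [ 0.45  -0.05   0.062]
side yellow [346.9 335.9] [340 329  15  15 181] [ 0.456 -0.2    0.062]
side yellow [620.5 466.8] [608 457  32  23 444] [ 0.704 -0.602  0.062]
side red [632.8 473.4] [624 467  16  13  86] [ 0.712 -0.617  0.062]
lid top [[287, 181], [212, 191], [212, 251], [295, 241]]
lid side [[582, 282], [560, 269], [525, 296], [512, 320], [529, 334]]
lid side [[254, 144], [306, 193], [365, 192], [314, 150], [279, 146], [275, 134]]
house ((369.5, 331.5), (95.0, 139.0), 90.0)
house ((414.0, 271.0), (16.0, 16.0), 90.0)
house ((338.07159423828125, 223.18475341796875), (32.893978118896484, 50.83614730834961), 9.7824068069458)
house ((390.9364318847656, 210.29281616210938), (38.420509338378906, 25.385915756225586), 86.98721313476562)
```

View pics/c1.png

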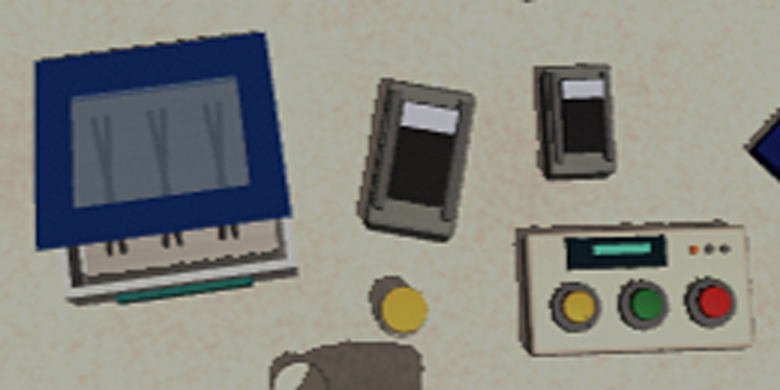

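```bash
python3 - <<'E'
from h import *
def P(n):
    c=ctrl.calibration(n);return np.array([[c["fx"],0,c["cx"]],[0,c["fy"],c["cy"]],[0,0,1]])@np.array(c["camera_from_world"])[:3]
def tri(a,b):
    X=cv2.triangulatePoints(P("top"),P("side"),np.float64(a),np.float64(b)).ravel();return X[:3]/X[3]
NL=tri((212,250.5),(254,144));NR=tri((295.5,241),(306,193))
hl,hr=ray("top",212,191,.095),ray("top",288,181,.095)
e=(NL+NR)/2;h=(hl+hr)/2
print("NL",NL,"NR",NR,np.linalg.norm(NL-NR));print("h",hl,hr,np.linalg.norm(hl-hr),"edge",e,"hinge",h,"len",np.linalg.norm(e-h),"ang",np.arcsin((e[2]-.095)/.2),"yaw",np.arctan2(*(hl-hr)[:2][::-1])-np.pi/2)
for n,box in(("top",(375,405,185,235)),("side",(390,450,280,335))):
    im=cv2.imread(f"pics/{n}0.png");x0,x1,y0,y1=box;g=cv2.cvtColor(im[y0:y1,x0:x1],cv2.COLOR_BGR2HSV)
    for nm,lo,hi,z in(("white",(90,0,150),(160,60,255),.058),("black",(0,0,0),(180,255,55),.054)):
        m=cv2.inRange(g,lo,hi);k,_,st,ce=cv2.connectedComponentsWithStats(m)
        for i in range(1,k):
            if st[i,4]>15:c=ce[i]+[x0,y0];print(n,nm,c.round(1),st[i],ray(n,*c,z).round(4))
# housing base axis
im=cv2.imread("pics/top0.png")
g=cv2.cvtColor(im,cv2.COLOR_BGR2HSV)[185:235,370:412]
for r in (8,12,16,20,24,28,32,36,40): print(g[r,:,2].tolist()[6:40])
for c in((378.5,192),(403,192),(404.5,228),(381,229)): print("hs",ray("top",*c,.04).round(3))
E
```

```text
NL [0.48750809 0.24961716 0.19221136] NR [0.5147236  0.05641497 0.18972732] 0.19512544395261416
h [0.65318737 0.27499679 0.095     ] [0.68553167 0.08088908 0.095     ] 0.19678403453059956 edge [0.50111585 0.15301607 0.19096934] hinge [0.66935952 0.17794294 0.095     ] len 0.19528798240912493 ang 0.5004799917032944 yaw 0.1651136813444214
top white [393.8 199.1] [13 12 13  6 67] [ 0.6544 -0.2017  0.058 ]
top black [383.9 213.5] [  5   9  23  36 157] [ 0.6152 -0.1758  0.054 ]
top black [394.5 211.7] [ 12  18  17  21 274] [ 0.6209 -0.2043  0.054 ]
side black [417.2 303.6] [ 12  11  32  26 424] [ 0.6179 -0.2051  0.054 ]
[176, 150, 85, 88, 75, 58, 91, 106, 102, 102, 102, 104, 104, 105, 105, 105, 103, 104, 103, 101, 102, 103, 101, 100, 97, 98, 103, 141, 176, 173, 172, 171, 173, 171]
[176, 151, 81, 60, 18, 46, 61, 41, 70, 74, 43, 114, 196, 191, 190, 189, 189, 190, 189, 189, 188, 187, 187, 190, 172, 110, 84, 136, 175, 174, 171, 171, 172, 172]
[176, 151, 86, 71, 20, 36, 50, 38, 59, 80, 51, 84, 167, 187, 183, 182, 183, 183, 182, 183, 182, 180, 182, 183, 167, 109, 72, 121, 175, 174, 173, 172, 17
[... 309 characters left out ...]
 150, 77, 57, 19, 47, 64, 35, 61, 79, 51, 15, 27, 28, 29, 27, 25, 26, 27, 28, 28, 27, 25, 24, 34, 60, 83, 130, 177, 173, 172, 171, 173]
[171, 172, 177, 154, 67, 18, 32, 50, 48, 60, 82, 59, 19, 29, 28, 27, 27, 26, 26, 25, 28, 25, 25, 26, 25, 25, 53, 79, 95, 145, 176, 173, 173, 172]
[172, 175, 151, 86, 75, 31, 23, 57, 72, 45, 84, 82, 85, 91, 92, 92, 90, 88, 95, 112, 114, 115, 113, 114, 92, 35, 47, 80, 90, 138, 175, 172, 172, 172]
[171, 175, 152, 93, 76, 42, 19, 50, 98, 115, 110, 110, 109, 111, 108, 108, 108, 106, 108, 106, 106, 106, 107, 106, 105, 106, 106, 105, 103, 135, 178, 173, 172, 171]
hs [ 0.677 -0.163  0.04 ]
hs [ 0.679 -0.23   0.04 ]
hs [ 0.58  -0.234  0.04 ]
hs [ 0.575 -0.171  0.04 ]
```

Emit:
play_rows(targets=[{"delta_pos":[0.344,0.406,0.01],"delta_rot":[0,0,0],"claw":0},{"delta_pos":[0.344,0.406,0.01],"delta_rot":[0,0,0],"claw":0},{"delta_pos":[0.344,0.406,0.01],"delta_rot":[0,0,0],"claw":0},{"delta_pos":[0.344,0.406,0.01],"delta_rot":[0,0,0],"claw":0},{"delta_pos":[0.344,0.406,0.01],"delta_rot":[0,0,0],"claw":0},{"delta_pos":[0.344,0.406,0.01],"delta_rot":[0,0,0],"claw":0},{"delta_pos":[0.344,0.406,0.01],"delta_rot":[0,0,0],"claw":0},{"delta_pos":[0.344,0.406,0.01],"delta_rot":[0,0,0],"claw":0},{"delta_pos":[0.344,0.406,0.01],"delta_rot":[0,0,0],"claw":0},{"delta_pos":[0.344,0.406,0.01],"delta_rot":[0,0,0],"claw":0},{"delta_pos":[0.344,0.406,0.01],"delta_rot":[0,0,0],"claw":0},{"delta_pos":[0.344,0.406,0.01],"delta_rot":[0,0,0],"claw":0},{"delta_pos":[0.344,0.406,0.01],"delta_rot":[0,0,0],"claw":0},{"delta_pos":[0.344,0.406,0.01],"delta_rot":[0,0,0],"claw":0},{"delta_pos":[0.344,0.406,0.01],"delta_rot":[0,0,0],"claw":0},{"delta_pos":[0.344,0.406,0.01],"delta_rot":[0,0,0],"claw":0}])

```text
time: 1.43
eef_pos: [0.5001, -0.25, 0.2645]
tcp_rot: [-0.702, -0.084, 0.703, -0.082]
contact_force: [0.4, -1.0, 0.5]
opening: -0.003
```

```bash
python3 - <<'E'
from h import *
s=ctrl.get_state();print({k:np.round(s[k],3) for k in("time","qpos","eef_pos","tcp_rot","contact_force","opening")},ctrl.finger_overhang)
cv2.imwrite("pics/s1.png",ctrl.read_camera("side"))
E
```

```text
{'time': np.float64(1.433), 'qpos': array([-6.460e-01,  2.600e-02,  1.855e+00,  1.000e-03,  1.263e+00,
        6.910e-01]), 'eef_pos': array([ 0.5  , -0.25 ,  0.265]), 'tcp_rot': array([-0.702, -0.084,  0.703, -0.082]), 'contact_force': array([ 0.375, -1.037,  0.516]), 'opening': np.float64(-0.003)} 0.025
```

View pics/s1.png

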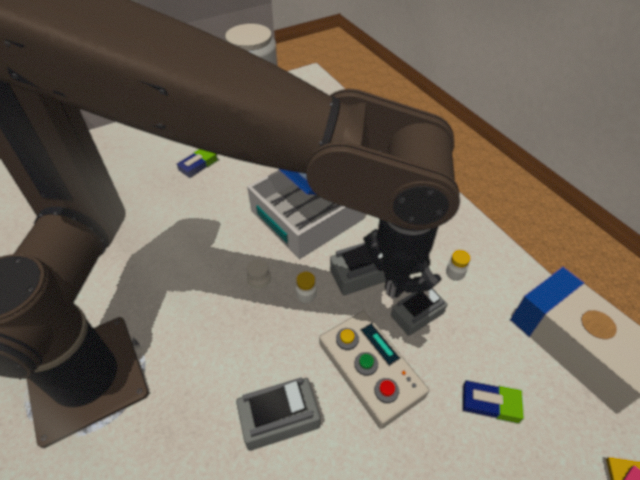

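The side view shows the closed gripper high over the console and switch, with nothing touched. Next I'll swing over the lid and press it down.

Emit:
play_rows(targets=[{"delta_pos":[0.016,0.403,0],"delta_rot":[0,0,0],"claw":0},{"delta_pos":[0.016,0.403,0],"delta_rot":[0,0,0],"claw":0},{"delta_pos":[0.016,0.403,0],"delta_rot":[0,0,0],"claw":0},{"delta_pos":[0.016,0.403,0],"delta_rot":[0,0,0],"claw":0},{"delta_pos":[0.016,0.403,0],"delta_rot":[0,0,0],"claw":0},{"delta_pos":[0.016,0.403,0],"delta_rot":[0,0,0],"claw":0},{"delta_pos":[0.016,0.403,0],"delta_rot":[0,0,0],"claw":0},{"delta_pos":[0.016,0.403,0],"delta_rot":[0,0,0],"claw":0},{"delta_pos":[0.016,0.403,0],"delta_rot":[0,0,0],"claw":0},{"delta_pos":[0.016,0.403,0],"delta_rot":[0,0,0],"claw":0},{"delta_pos":[0.016,0.403,0],"delta_rot":[0,0,0],"claw":0},{"delta_pos":[0.016,0.403,-0.01],"delta_rot":[0,0,0],"claw":0},{"delta_pos":[0.016,0.403,-0.02],"delta_rot":[0,0,0],"claw":0},{"delta_pos":[0.016,0.403,-0.03],"delta_rot":[0,0,0],"claw":0},{"delta_pos":[0.016,0.403,-0.04],"delta_rot":[0,0,0],"claw":0},{"delta_pos":[0.016,0.403,-0.047],"delta_rot":[0,0,0],"claw":0},{"delta_pos":[0.016,0.403,-0.054],"delta_rot":[0,0,0],"claw":0},{"delta_pos":[0.016,0.403,-0.061],"delta_rot":[0,0,0],"claw":0},{"delta_pos":[0.016,0.403,-0.068],"delta_rot":[0,0,0],"claw":0},{"delta_pos":[0.016,0.403,-0.075],"delta_rot":[0,0,0],"claw":0}])

```text
time: 3.15
eef_pos: [0.516, 0.1523, 0.1892]
tcp_rot: [-0.702, -0.083, 0.702, -0.081]
contact_force: [-0.5, -0.3, 2.0]
opening: -0.0
```

Emit:
play_rows(targets=[{"delta_pos":[0,0,-0.007],"delta_rot":[0,0,0],"claw":0},{"delta_pos":[0,0,-0.014],"delta_rot":[0,0,0],"claw":0},{"delta_pos":[0,0,-0.021],"delta_rot":[0,0,0],"claw":0},{"delta_pos":[0,0,-0.028],"delta_rot":[0,0,0],"claw":0},{"delta_pos":[0,0,-0.035],"delta_rot":[0,0,0],"claw":0},{"delta_pos":[0,0,-0.042],"delta_rot":[0,0,0],"claw":0},{"delta_pos":[0,0,-0.048],"delta_rot":[0,0,0],"claw":0},{"delta_pos":[0,0,-0.054],"delta_rot":[0,0,0],"claw":0},{"delta_pos":[0,0,-0.059],"delta_rot":[0,0,0],"claw":0},{"delta_pos":[0,0,-0.063],"delta_rot":[0,0,0],"claw":0},{"delta_pos":[0,0,-0.066],"delta_rot":[0,0,0],"claw":0},{"delta_pos":[0,0,-0.067],"delta_rot":[0,0,0],"claw":0},{"delta_pos":[0,0,-0.068],"delta_rot":[0,0,0],"claw":0},{"delta_pos":[0,0,-0.068],"delta_rot":[0,0,0],"claw":0}])

```text
time: 4.32
eef_pos: [0.5161, 0.1523, 0.1212]
tcp_rot: [0.702, 0.083, -0.702, 0.081]
contact_force: [0.1, 0.8, 0.9]
opening: 0.006
```

Emit:
play_rows(targets=[{"delta_pos":[0,0,-0.001],"delta_rot":[0,0,0],"claw":0},{"delta_pos":[0,0,-0.002],"delta_rot":[0,0,0],"claw":0},{"delta_pos":[0,0,-0.003],"delta_rot":[0,0,0],"claw":0},{"delta_pos":[0,0,-0.003],"delta_rot":[0,0,0],"claw":0}])

```text
time: 4.65
eef_pos: [0.5165, 0.1524, 0.12]
tcp_rot: [0.702, 0.083, -0.702, 0.081]
contact_force: [-3.6, -0.4, 8.2]
opening: 0.002
```

The lid is flush: fingertips at z 0.095 with 8 N. Next I'll lift and go to the small switch, turning the tool so its narrow side lies across the paddle.

Emit:
play_rows(targets=[{"delta_pos":[0,0,0.04],"delta_rot":[0,0,0],"claw":0},{"delta_pos":[0,0,0.08],"delta_rot":[0,0,0],"claw":0},{"delta_pos":[0,0,0.12],"delta_rot":[0,0,0],"claw":0},{"delta_pos":[0.02,-0.354,0.12],"delta_rot":[0,0,0.446],"claw":0},{"delta_pos":[0.02,-0.354,0.12],"delta_rot":[0,0,0.446],"claw":0},{"delta_pos":[0.02,-0.354,0.12],"delta_rot":[0,0,0.446],"claw":0},{"delta_pos":[0.02,-0.354,0.12],"delta_rot":[0,0,0.446],"claw":0},{"delta_pos":[0.02,-0.354,0.12],"delta_rot":[0,0,0.446],"claw":0},{"delta_pos":[0.02,-0.354,0.12],"delta_rot":[0,0,0.446],"claw":0},{"delta_pos":[0.02,-0.354,0.12],"delta_rot":[0,0,0.446],"claw":0},{"delta_pos":[0.02,-0.354,0.12],"delta_rot":[0,0,0.446],"claw":0},{"delta_pos":[0.136,-0.354,0.1],"delta_rot":[0,0,0.446],"claw":0},{"delta_pos":[0.136,-0.354,0.1],"delta_rot":[0,0,0.446],"claw":0},{"delta_pos":[0.136,-0.354,0.08],"delta_rot":[0,0,0.446],"claw":0},{"delta_pos":[0.136,-0.354,0.06],"delta_rot":[0,0,0.446],"claw":0},{"delta_pos":[0.136,-0.354,0.04],"delta_rot":[0,0,0.446],"claw":0},{"delta_pos":[0.136,-0.354,0.02],"delta_rot":[0,0,0.446],"claw":0},{"delta_pos":[0.136,-0.354,0.01],"delta_rot":[0,0,0.446],"claw":0},{"delta_pos":[0.136,-0.354,0],"delta_rot":[0,0,0.446],"claw":0},{"delta_pos":[0.136,-0.354,0],"delta_rot":[0,0,0.446],"claw":0}])

```text
time: 6.32
eef_pos: [0.6514, -0.2011, 0.1177]
tcp_rot: [0.483, 0.517, -0.485, 0.514]
contact_force: [-1.6, 0.7, -0.8]
opening: 0.001
```

```bash
python3 - <<'E'
from h import *
s=ctrl.get_state();print({k:np.round(s[k],3) for k in("time","qpos","eef_pos","tcp_rot","contact_force","opening")})
a=ctrl.read_camera("top");b=ctrl.read_camera("side")
cv2.imwrite("pics/s2.png",np.hstack([cv2.resize(a[160:290,200:440],(410,222)),cv2.resize(b[120:400,230:490],(380,410))[:222]]) if 0 else cv2.resize(b[110:410,220:520],(600,600)))
E
```

```text
{'time': np.float64(6.317), 'qpos': array([-4.480e-01,  4.370e-01,  1.649e+00, -1.000e-03,  1.062e+00,
       -5.110e-01]), 'eef_pos': array([ 0.651, -0.201,  0.118]), 'tcp_rot': array([ 0.483,  0.517, -0.485,  0.514]), 'contact_force': array([-1.555,  0.705, -0.763]), 'opening': np.float64(0.001)}
```

View pics/s2.png

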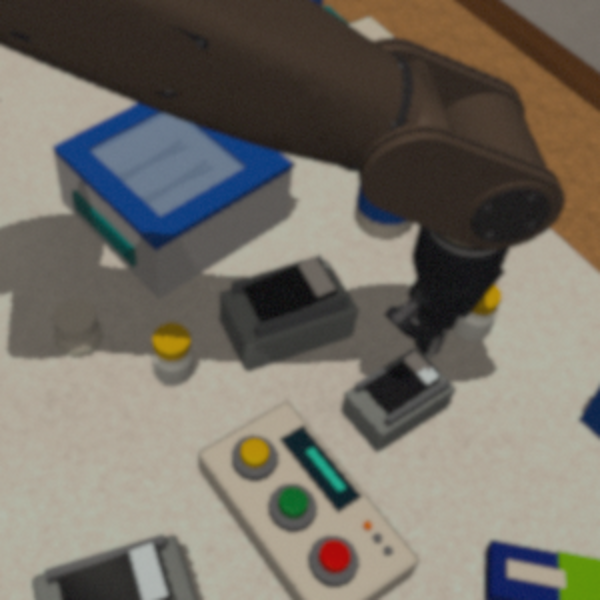

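The lid is seen shut, and the fingertips are above the small switch's white-banded end at about crop (425,365). Pressing down now.

Emit:
play_rows(targets=[{"delta_pos":[0.003,-0.001,-0.01],"delta_rot":[0,0,0],"claw":0},{"delta_pos":[0.003,-0.001,-0.02],"delta_rot":[0,0,0],"claw":0},{"delta_pos":[0.003,-0.001,-0.026],"delta_rot":[0,0,0],"claw":0},{"delta_pos":[0.003,-0.001,-0.029],"delta_rot":[0,0,0],"claw":0},{"delta_pos":[0.003,-0.001,-0.031],"delta_rot":[0,0,0],"claw":0},{"delta_pos":[0.003,-0.001,-0.033],"delta_rot":[0,0,0],"claw":0},{"delta_pos":[0.003,-0.001,-0.034],"delta_rot":[0,0,0],"claw":0},{"delta_pos":[0.003,-0.001,-0.035],"delta_rot":[0,0,0],"claw":0},{"delta_pos":[0.003,-0.001,-0.036],"delta_rot":[0,0,0],"claw":0},{"delta_pos":[0.003,-0.001,-0.036],"delta_rot":[0,0,0],"claw":0}])

```text
time: 7.25
eef_pos: [0.6562, -0.2028, 0.0853]
tcp_rot: [0.484, 0.516, -0.484, 0.516]
contact_force: [0.2, 0.0, 0.4]
opening: -0.0
```

Emit:
play_rows(targets=[{"delta_pos":[0,0,-0.001],"delta_rot":[0,0,0],"claw":0},{"delta_pos":[0,0,-0.002],"delta_rot":[0,0,0],"claw":0},{"delta_pos":[0,0,-0.003],"delta_rot":[0,0,0],"claw":0},{"delta_pos":[0,0,-0.004],"delta_rot":[0,0,0],"claw":0},{"delta_pos":[0,0,-0.005],"delta_rot":[0,0,0],"claw":0},{"delta_pos":[0,0,-0.006],"delta_rot":[0,0,0],"claw":0},{"delta_pos":[0,0,-0.006],"delta_rot":[0,0,0],"claw":0}])

```text
time: 7.83
eef_pos: [0.6568, -0.2028, 0.0796]
tcp_rot: [0.484, 0.515, -0.484, 0.516]
contact_force: [2.7, 0.6, 2.2]
opening: 0.001
```

Emit:
play_rows(targets=[{"delta_pos":[-0.002,0,-0.001],"delta_rot":[0,0,0],"claw":0},{"delta_pos":[-0.002,0,-0.002],"delta_rot":[0,0,0],"claw":0},{"delta_pos":[-0.002,0,-0.003],"delta_rot":[0,0,0],"claw":0},{"delta_pos":[-0.002,0,-0.003],"delta_rot":[0,0,0],"claw":0}])

```text
time: 8.17
eef_pos: [0.6558, -0.2032, 0.078]
tcp_rot: [0.484, 0.514, -0.483, 0.517]
contact_force: [2.3, 0.8, 5.5]
opening: 0.002
```

Emit:
play_rows(targets=[{"delta_pos":[0,0,-0.002],"delta_rot":[0,0,0],"claw":0},{"delta_pos":[0,0,-0.004],"delta_rot":[0,0,0],"claw":0},{"delta_pos":[0,0,-0.005],"delta_rot":[0,0,0],"claw":0},{"delta_pos":[0,0,-0.005],"delta_rot":[0,0,0],"claw":0}])

```text
time: 8.5
eef_pos: [0.6561, -0.2033, 0.0776]
tcp_rot: [0.484, 0.515, -0.484, 0.517]
contact_force: [-5.8, 4.8, 19.3]
opening: -0.001
```

That is a hard stop at tip z 0.0526 with 19 N. I'll lift, move over the green button and look.

Emit:
play_rows(targets=[{"delta_pos":[0,0,0.04],"delta_rot":[0,0,0],"claw":0},{"delta_pos":[0,0,0.08],"delta_rot":[0,0,0],"claw":0},{"delta_pos":[-0.195,-0.055,0.09],"delta_rot":[0,0,0],"claw":0},{"delta_pos":[-0.195,-0.055,0.09],"delta_rot":[0,0,0],"claw":0},{"delta_pos":[-0.195,-0.055,0.09],"delta_rot":[0,0,0],"claw":0},{"delta_pos":[-0.195,-0.055,0.09],"delta_rot":[0,0,0],"claw":0},{"delta_pos":[-0.195,-0.055,0.09],"delta_rot":[0,0,0],"claw":0},{"delta_pos":[-0.195,-0.055,0.09],"delta_rot":[0,0,0],"claw":0},{"delta_pos":[-0.195,-0.055,0.07],"delta_rot":[0,0,0],"claw":0},{"delta_pos":[-0.195,-0.055,0.05],"delta_rot":[0,0,0],"claw":0},{"delta_pos":[-0.195,-0.055,0.03],"delta_rot":[0,0,0],"claw":0},{"delta_pos":[-0.195,-0.055,0.025],"delta_rot":[0,0,0],"claw":0},{"delta_pos":[-0.195,-0.055,0.025],"delta_rot":[0,0,0],"claw":0}])

```text
time: 9.58
eef_pos: [0.4592, -0.2569, 0.0998]
tcp_rot: [0.484, 0.517, -0.484, 0.514]
contact_force: [-1.0, -0.2, -0.8]
opening: -0.001
```

```bash
python3 - <<'E'
from h import *
s=ctrl.get_state();print({k:np.round(s[k],3) for k in("time","eef_pos","contact_force")})
b=ctrl.read_camera("side");cv2.imwrite("pics/side3.png",b)
o=cv2.imread("pics/side0.png")
f=lambda i:cv2.resize(i[240:420,300:480],(400,400),interpolation=cv2.INTER_CUBIC)
cv2.imwrite("pics/s3.png",np.hstack([f(o),f(b)]))
E
```

```text
{'time': np.float64(9.583), 'eef_pos': array([ 0.459, -0.257,  0.1  ]), 'contact_force': array([-0.996, -0.157, -0.791])}
```

View pics/s3.png

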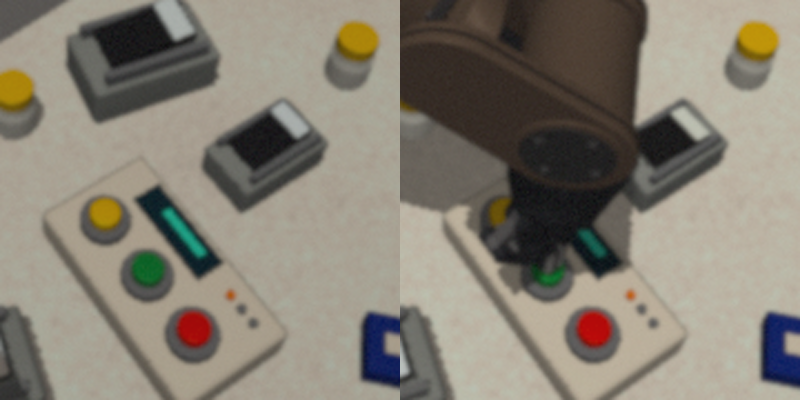

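In the after picture the white band sits lower and level with the cheeks, so the switch is on. The fingertips are above the green cap at about (548,270), clear of the yellow and red ones. Pressing now.

Emit:
play_rows(targets=[{"delta_pos":[0.002,-0.001,-0.006],"delta_rot":[0,0,0],"claw":0},{"delta_pos":[0.002,-0.001,-0.01],"delta_rot":[0,0,0],"claw":0},{"delta_pos":[0.002,-0.001,-0.012],"delta_rot":[0,0,0],"claw":0},{"delta_pos":[0.002,-0.001,-0.014],"delta_rot":[0,0,0],"claw":0},{"delta_pos":[0.002,-0.001,-0.016],"delta_rot":[0,0,0],"claw":0},{"delta_pos":[0.002,-0.001,-0.018],"delta_rot":[0,0,0],"claw":0},{"delta_pos":[0.002,-0.001,-0.02],"delta_rot":[0,0,0],"claw":0},{"delta_pos":[0.002,-0.001,-0.021],"delta_rot":[0,0,0],"claw":0},{"delta_pos":[0.002,-0.001,-0.022],"delta_rot":[0,0,0],"claw":0},{"delta_pos":[0.002,-0.001,-0.022],"delta_rot":[0,0,0],"claw":0}])

```text
time: 10.47
eef_pos: [0.4626, -0.2589, 0.081]
tcp_rot: [0.484, 0.516, -0.484, 0.515]
contact_force: [-2.9, 2.0, 8.5]
opening: -0.006
```

Emit:
play_rows(targets=[{"delta_pos":[0,0,-0.002],"delta_rot":[0,0,0],"claw":0},{"delta_pos":[0,0,-0.004],"delta_rot":[0,0,0],"claw":0},{"delta_pos":[0,0,-0.004],"delta_rot":[0,0,0],"claw":0},{"delta_pos":[0,0,-0.004],"delta_rot":[0,0,0],"claw":0}])

```text
time: 10.8
eef_pos: [0.4629, -0.259, 0.0807]
tcp_rot: [0.483, 0.517, -0.484, 0.515]
contact_force: [-8.9, 7.0, 22.0]
opening: -0.005
```

Emit:
play_rows(targets=[{"delta_pos":[0,0,0.02],"delta_rot":[0,0,0],"claw":0},{"delta_pos":[0,0,0.06],"delta_rot":[0,0,0],"claw":0},{"delta_pos":[0,0,0.1],"delta_rot":[0,0,0],"claw":0},{"delta_pos":[0,0,0.15],"delta_rot":[0,0,0],"claw":0},{"delta_pos":[0,0,0.17],"delta_rot":[0,0,0],"claw":0},{"delta_pos":[-0.1,-0.25,0.18],"delta_rot":[0,0,0],"claw":0},{"delta_pos":[-0.1,-0.25,0.18],"delta_rot":[0,0,0],"claw":0},{"delta_pos":[-0.1,-0.25,0.18],"delta_rot":[0,0,0],"claw":0},{"delta_pos":[-0.1,-0.25,0.18],"delta_rot":[0,0,0],"claw":0},{"delta_pos":[-0.1,-0.25,0.18],"delta_rot":[0,0,0],"claw":0},{"delta_pos":[-0.1,-0.25,0.18],"delta_rot":[0,0,0],"claw":0},{"delta_pos":[-0.1,-0.25,0.18],"delta_rot":[0,0,0],"claw":0},{"delta_pos":[-0.1,-0.25,0.18],"delta_rot":[0,0,0],"claw":0},{"delta_pos":[-0.1,-0.25,0.18],"delta_rot":[0,0,0],"claw":0}])

```text
time: 11.97
eef_pos: [0.3621, -0.5097, 0.2599]
tcp_rot: [0.484, 0.517, -0.484, 0.514]
contact_force: [-0.2, 0.0, 0.2]
opening: 0.004
```

```bash
python3 - <<'E'
from h import *
a=ctrl.read_camera("top");o=cv2.imread("pics/top0.png")
f=lambda i:cv2.resize(i[130:310,100:500],(800,360),interpolation=cv2.INTER_CUBIC)[:300]
f=lambda i:cv2.resize(i[140:300,110:500],(730,300),interpolation=cv2.INTER_CUBIC)
cv2.imwrite("pics/s4.png",np.vstack([f(o),f(a)]))
E
```

```text
(no output)
```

View pics/s4.png

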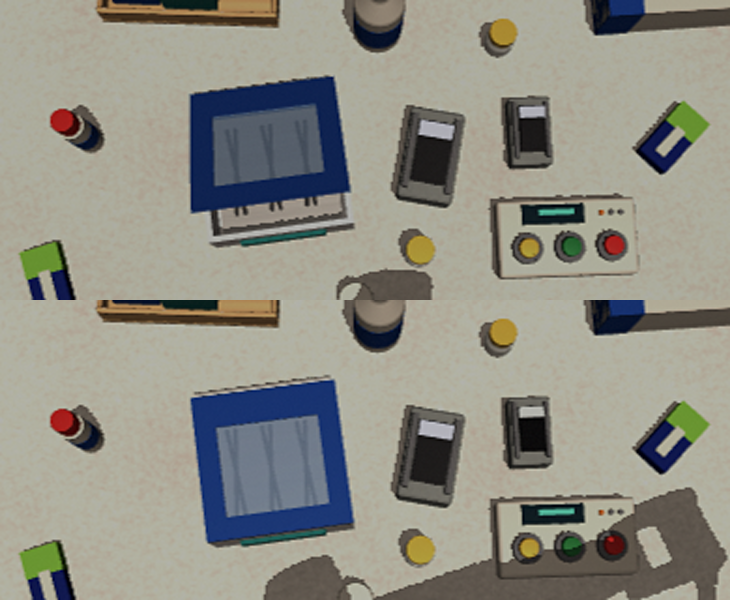

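The lower (after) picture shows the lid flush at (280,460) and the small paddle tipped at (527,430). The buttons are up and the bystanders have not moved, so I'm handing in.

```bash
python3 -c "
from plant import ctrl
print(ctrl.sign_off())"
```

```text
the job is handed in; nothing more can be done
None
```

The disinfecting box is started: I shut the lid, turned on the smallest switch, then pressed the green button and let it go, all with closed fingertips. The job was handed in about 12 s into the 53 s limit.

| Step | Fingertip height at stop | Expected height | Force at stop |
|---|---|---|---|
| Lid pushed shut | 95 mm | 95 mm | 8 N |
| White-banded paddle end pressed down | 52.6 mm | about 53 mm | 19 N |
| Green button pressed down | 55.7 mm | 56 mm | 22 N |

The last picture shows the lid flush, the paddle tipped on and the neighbouring things where they were. The robot is clear, with its force reading near zero. The buttons look up, though they were partly in the arm's shadow, and the fingertips stayed away from the red and yellow ones. No check failed or disagreed, and the sign-off gives no verdict of its own.

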